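Set the stop collar of the jar-filling stand to the pointer

ROBOT

A 6-joint arm with a two-finger parallel gripper is mounted at the origin on a cart in front of the work surface, level with it; the furniture and walls round the work are solid. World frame = base frame: x ahead of the robot, y to its left, z up, the work surface at z = 0. Lengths are in m, angles in rad, forces in N, time in s.
With the tool pointing down it reaches from about 0.375 to 0.975 m from the base axis. Payload 3.8 kg.
Tool frame: the origin (TCP) lies on the centre line of the jaws, within the pads' length; the fingertips stand 8 mm ahead of it and the grasp point (between the pads) lies 11 mm behind it (bot.nose_length is the distance from the TCP to the fingertips, in m); z points along the fingers, y is the line along which they close (so a half turn about z gives the same grasp; the last joint's range is limited). The gripper opens to 88 mm and grips with 3 to 60 N. Pads are 18 mm wide; open, the fingers measure 123 mm over their backs; the gripper's body (75 mm by 187 mm) begins 45 mm behind the grasp point.
Start: joints at [-1.145, 0.264, 1.604, -0, 1.274, -0.037], TCP at [0.301, -0.604, 0.247] pointing down, gripper open.
Joint ranges: [-2.63, 2.63], [-0.94, 2.18], [0.31, 2.57], [-1.31, 4.45], [0, 2.66], [-2.55, 2.55]. Speed limits (rad/s): [2.57, 2.57, 3.14, 3.14, 3.14, 3.14].

INTERFACE

Orientations are given as a rotation vector (axis times angle).
In Python, from station import bot gives the robot as it stands.
- The arm moves only by the tool apply_moves, never from a script. Its argument "rows" is a list of rows, each a list of 7 numbers: the closure, from -1 (fully open) to 1 (shut), then the shift along the world's x, y, z in cm, then the turn, a rotation vector about the world's x, y, z in degrees. In form: [[grip, tx, ty, tz, wx, wy, wz], ...]. A call has 1 to 8 rows; each row shifts and turns the commanded pose from where the row before left it; what a row does not reach is not made up. A row lasts 1/8 s, in which the tool goes at most 62.5 mm and 10.7 degrees, less where a joint would pass 70% of its speed; a pose out of reach is approached as far as the arm can. A call with a gripper value outside its range is refused whole. The fingers move at their own pace and stop on an object; "newtons" is the grip in N (left out, the last holds). Time passes only in rows, so rows that do not move let the fingers close. It gives the time, the measured TCP pose, the force, the opening and the grip force at its end, in the units of the state.
- bot.sense(): the state, without advancing time (a new reading comes with each control period).
- bot.snapshot(name): name is "scene" or "top"; returns a dict with "color" (420x560x3 uint8, red, green, blue), "mtx" (3x3 intrinsics, pixels), "rvec" (rotation vector, rad) and "tvec" (3), from world to camera coordinates, as OpenCV has them. Camera axes: x right, y down, z forward; pixel columns grow to the right and rows downward; lengths in m; the calibration is good to about 2 mm. A picture is of the moment at which its call begins. There is no depth.
- bot.job_done(): hands the job in; it is judged then, once.
The state is a dict: "clock": time; "joints": joint angles; "qd": joint speeds; "tau": joint torques, N m; "tcp_pos": TCP position; "tool_rot": TCP orientation; "contact_force": force on the tool from outside, world axes, zero at the start; "wrist_torque": the same for the moment, N m; "finger_gap": opening from 0.0 (shut) to 1.0 (fully open); "grip_force": force on a finger pad.
Only numpy, scipy, OpenCV 4.12 (cv2) and the standard library are available. Lean on these libraries where they do the work, as an engineer would, in place of code of your own. Each camera call takes 0.05 s, during which the arm holds its last target. There are 200 camera calls.

TASK

We are about to fill jars with jam. On the jar-filling stand, the one with the side post and pointer, spin the knurled collar up its threaded rod until the collar's flat top is level with the pointer, then let go and leave it standing there. Leave the pointer where it is set, and do not turn the collar of the smaller stand.

Things in the scene. Friction and masses are not known exactly. Their poses are not given: they have to be found in the camera images.
- collar_top (a point): Centre of the flat top of the bare-metal knurled collar on the jar-filling stand, z up: a cylinder 44 mm across, 32 mm tall (underside 32 mm below this point). It sits on an upright fixed steel rod, 16 mm thick, with steep spiral threads; the rod's end is at z = 115 mm, up to 30 mm above the collar's top. At the start this top is at z = 85 to 97 mm, always below the pointer.
- collar (a joint): Height of that collar over its lower stop, in m, 0 to 0.05 (top at z = 85 mm + this). It moves only by turning: counter-clockwise seen from above it rises 28 mm per radian, clockwise it sinks as much, so a gripper that turns it must rise with it. Resists with about 0.3 N m, stays where left, cannot be lifted without turning.
- pointer_tip (a point): Blunt tip, on the centre line, of a 8 mm thick level steel pointer aimed at the rod, 85 mm from the rod's axis, at z = 111 to 123 mm. It is clamped by friction on the stand's thin side post (8 mm thick, top at z = 132 mm, 115 mm from the rod). Its height is that wanted for the collar's top. The stand's base plate, 60 x 168 mm, 10 mm high, is fixed.
- small_collar_top (a point): Centre of the top of the collar on the smaller stand, to be left alone: 30 mm across, 24 mm tall, top at z = 70 to 90 mm, on a like threaded rod ending at z = 100 mm, on a square 60 mm base plate with no side post or pointer. The two stands may change places.
Not all that is in view belongs to the job. What is shaped like the part that bears collar_top but black is not meant.

How it is judged:
At the end, for the whole second after the job is handed in: The collar's top is within 8 mm of the height of the pointer tip and stays there, with the robot clear of it (z of collar_top in the frame of pointer_tip between -0.008 and 0.008 m); the robot touches nothing.
It fails at once if the pointer was shifted by more than 5 mm (distance of pointer_tip from where it was at the start of the episode above 0.005 m).
It fails at once if the collar of the smaller stand was turned (its height changed by more than 5 mm) (distance of small_collar_top from where it was at the start of the episode above 0.005 m).
It also fails if it takes over 35 s, if anything falls off the work surface, if the arm or the gripper's body presses on something with over 40 N, if the wrist force passes 120 N, or if a joint passes its speed limit or range.

## Working session

There is one attempt and no reset: what is moved stays moved. The work goes in short steps, Python scripts to look and compute and a tool call to move; the robot and the scene stay as the last step left them, time stands still between calls to the robot, and variables do not carry over. Pictures are saved under pics/ and viewed, at most 10 in all, crops included, and the job is handed in when it is done.

Besides the shell and the picture viewer there is one more tool, called after "Request:" in YAML: its name, and indented under it one key for each argument. apply_moves: Moves the arm, as the interface text tells. Its arguments: {"type":"object","properties":{"rows":{"type":"array"},"newtons":{"type":"number"}},"required":["rows"]}

```bash
mkdir -p pics; python3 - <<'E'
from station import bot
import cv2,numpy as np,pickle
d={}
for n in("scene","top"):
    s=bot.snapshot(n);d[n]=s;cv2.imwrite(f"pics/{n}0.png",s["color"][:,:,::-1]);print(n,s["mtx"].round(1).tolist(),s["rvec"],s["tvec"])
pickle.dump(d,open("d0.pkl","wb"));print(bot.sense())
E
```

```text
scene [[383.3, 0.0, 278.8], [0.0, 383.3, 208.5], [0.0, 0.0, 1.0]] [ 1.14016738 -1.95123746  1.24131894] [0.54908879 0.20366945 0.60994358]
top [[387.6, 0.0, 280.0], [0.0, 387.6, 214.2], [0.0, 0.0, 1.0]] [ 1.96362747 -2.23921683  0.25585037] [0.37225912 0.48068208 0.83787285]
{'clock': 0.1, 'joints': array([-1.14489319e+00,  2.64699158e-01,  1.60519577e+00, -1.39454230e-05,
        1.27366902e+00, -3.69136084e-02]), 'qd': array([-0.00044602, -0.00184278, -0.00202949,  0.00164138, -0.00016565,
        0.00073091]), 'tau': array([ 3.13254995e-04, -5.03618896e+01, -3.58071649e+01,  7.30863400e-02,
        2.33226089e-02, -5.25052189e-05]), 'tcp_pos': array([ 0.30110686, -0.60345196,  0.24552059]), 'tool_rot': array([-3.05596987e+00, -7.20083073e-01,  6.18627479e-04]), 'contact_force': array([-0.54615144,  0.0748261 , -0.51894928]), 'wrist_torque': array([ 0.00790108,  0.01995876, -0.01138392]), 'grip_force': 0.0, 'finger_gap': 1.0006125385399365}
```

View pics/scene0.png

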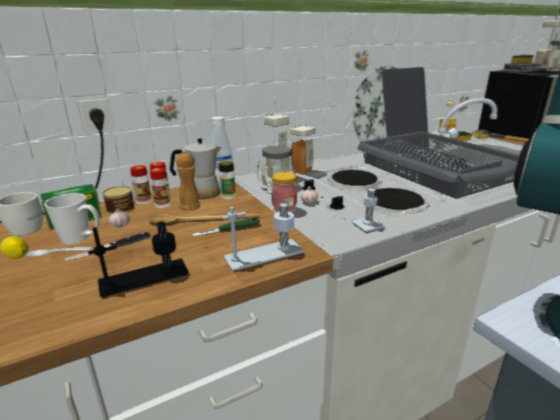

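View pics/top0.png

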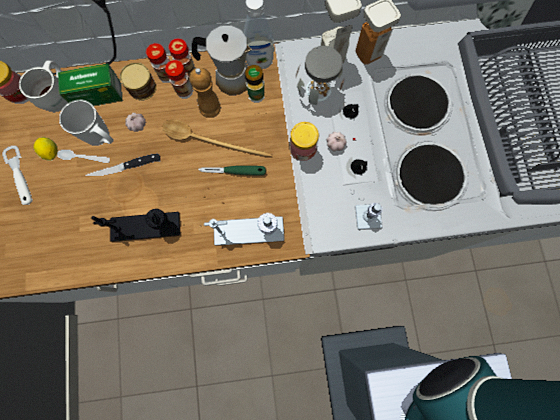

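The silver jar stand is near (248,230) in top and (265,240) in scene. The small stand is at (370,213) in top, and the black copy is to the left of the jar stand. Next I'll zoom in on the jar stand.

```bash
python3 - <<'E'
import cv2,numpy as np,pickle
d=pickle.load(open("d0.pkl","rb"))
a=d["scene"]["color"][195:275,215:315,::-1];b=d["top"]["color"][200:255,195:295,::-1]
a=cv2.resize(a,None,fx=4,fy=4,interpolation=cv2.INTER_CUBIC);b=cv2.resize(b,None,fx=4,fy=4,interpolation=cv2.INTER_CUBIC)
cv2.imwrite("pics/c1.png",np.vstack([a,b]))
E
```

```text
(no output)
```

View pics/c1.png

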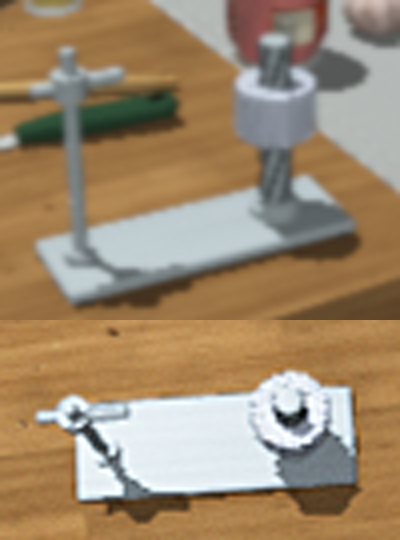

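The crop shows the jar stand in both views: rod end at scene (283,204) and top (268,220), collar top centre at scene (283.8,215.8) and top (267.5,222.8), pointer tip at scene (246,213.5) and top (227,222.5). I'll triangulate these.

```bash
cat > h.py <<'E'
import cv2,numpy as np
def PM(s): return s["mtx"]@np.c_[cv2.Rodrigues(s["rvec"])[0],np.ravel(s["tvec"])]
def tri(A,B,a,b):
    X=cv2.triangulatePoints(PM(A),PM(B),np.array(a,float),np.array(b,float)).ravel();return X[:3]/X[3]
def plane(s,p,z):
    P=PM(s);H=np.c_[P[:,0],P[:,1],P[:,2]*z+P[:,3]];x=np.linalg.solve(H,[*p,1]);return x[:2]/x[2]
def proj(s,X):
    q=PM(s)@[*X,1];return q[:2]/q[2]
E
python3 - <<'E'
import pickle;from h import *
d=pickle.load(open("d0.pkl","rb"));S,T=d["scene"],d["top"]
for n,a,b in(("rodend",(283.2,204.5),(268,220)),("collar",(283.8,215.8),(267.5,222.8)),("tip",(246,213.5),(227.2,222.5)),("posttop",(232,207.5),(212.5,221.5)),("small rod top",(372,188),(374,206))): print(n,tri(S,T,a,b).round(4))
print("rodend planes",plane(S,(283.2,204.5),.115),plane(T,(268,220),.115))
c=tri(S,T,(283.2,204.5),(268,220))
xy=(plane(S,(283.2,204.5),.115)+plane(T,(268,220),.115))/2
# base corners from top
for p in((214,251/4*0+200+180/4),(284,200+165/4),(283,200+67/4)): print("corner",plane(T,p,.01))
for z in(.085,.09,.095,.1,.115):
  print(z,proj(S,[*xy,z]).round(1),[ (proj(S,[xy[0]+.022*np.cos(t),xy[1]+.022*np.sin(t),z])).round(1).tolist() for t in (np.pi,0)])
E
```

```text
rodend [0.5034 0.3359 0.1118]
collar [0.5022 0.3368 0.0859]
tip [0.5091 0.4223 0.1092]
posttop [0.511  0.4508 0.1286]
small rod top [0.5024 0.0971 0.102 ]
rodend planes [0.49776192 0.33993869] [0.5022608  0.33521731]
corner [0.4817104  0.47087058]
corner [0.46886175 0.30427417]
corner [0.52862948 0.29871903]
0.085 [283.7 216.6] [[288.9, 220.6], [278.8, 212.8]]
0.09 [283.7 214.5] [[288.9, 218.4], [278.8, 210.8]]
0.095 [283.7 212.4] [[288.9, 216.3], [278.7, 208.7]]
0.1 [283.7 210.3] [[288.9, 214.1], [278.7, 206.6]]
0.115 [283.6 203.9] [[288.9, 207.6], [278.6, 200.3]]
```

Request:
apply_moves:
  rows:
    - [-1,1.26,5.5,0.3,0,0,2.5]
    - [-1,1.26,5.5,0,0,0,2.5]
    - [-1,1.26,5.5,0,0,0,2.5]
    - [-1,1.26,5.5,0,0,0,2.5]
    - [-1,1.26,5.5,0,0,0,2.5]
    - [-1,1.26,5.5,0,0,0,2.5]
    - [-1,1.26,5.5,0,0,0,2.5]
    - [-1,1.26,5.5,0,0,0,2.5]
  newtons: 50

```text
clock: 1.1
tcp_pos: [0.4019, -0.1622, 0.2494]
tool_rot: [-2.886, -1.242, -0.0]
contact_force: [1.0, -0.1, 0.3]
finger_gap: 0.999
grip_force: 0.0
```

Request:
apply_moves:
  rows:
    - [-1,1.26,5.5,0,0,0,2.5]
    - [-1,1.26,5.5,0,0,0,2.5]
    - [-1,1.26,5.5,0,0,0,2.5]
    - [-1,1.26,5.5,0,0,0,2.5]
    - [-1,1.26,5.5,0,0,0,2.5]
    - [-1,1.26,5.5,0,0,0,2.5]
    - [-1,1.26,5.5,0,0,0,2.5]
    - [-1,1.26,5.5,0,0,0,2.5]

```text
clock: 2.1
tcp_pos: [0.5028, 0.2778, 0.2493]
tool_rot: [2.625, 1.725, -0.001]
contact_force: [0.4, -0.2, -0.7]
finger_gap: 0.999
grip_force: 0.0
```

Request:
apply_moves:
  rows:
    - [-1,-0.1,5.8,0,0,0,0]
    - [-1,0,0,-6,0,0,0]
    - [-1,0,0,-6,0,0,0]
    - [-1,0,0,0,0,0,0]

```text
clock: 2.6
tcp_pos: [0.4972, 0.3314, 0.1234]
tool_rot: [-2.626, -1.723, 0.021]
contact_force: [-1.0, -0.8, 1.0]
finger_gap: 1.001
grip_force: 0.0
```

```bash
python3 - <<'E'
from station import bot
import cv2,numpy as np
A=bot.snapshot("scene");B=bot.snapshot("top")
a=A["color"][165:275,215:355,::-1];b=B["color"][170:255,195:335,::-1]
f=lambda a:cv2.resize(a,None,fx=3,fy=3,interpolation=cv2.INTER_CUBIC)
cv2.imwrite("pics/c2.png",np.vstack([f(a),f(b)]))
from h import *
p=bot.sense()["tcp_pos"];print(p,proj(A,p),proj(B,p))
E
```

```text
[0.50207195 0.33399947 0.13023436] [284.59144379 196.61839104] [268.35265048 218.47184731]
```

View pics/c2.png

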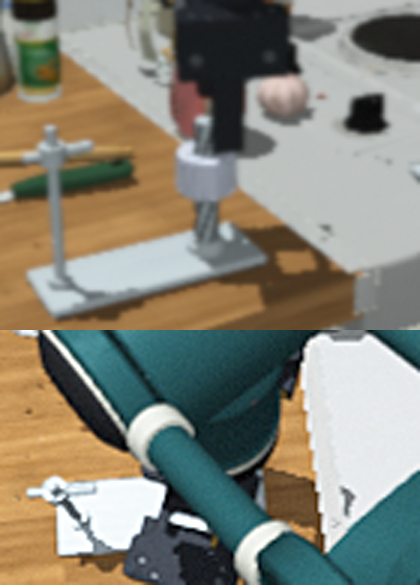

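Scene shows the near finger tip at about crop (228,150), i.e. pixel (291,215), and the collar and rod under the gripper. Top is hidden by the arm. Checking the finger's projected position.

```bash
python3 - <<'E'
from station import bot
from h import *
import pickle
S=pickle.load(open("d0.pkl","rb"))["scene"]
s=bot.sense();R=cv2.Rodrigues(s["tool_rot"])[0];p=s["tcp_pos"];print(p,s["tool_rot"],s["contact_force"])
for o in(.044,.0615):
  for g in(1,-1):
    for x in(-.009,.009): print(o*g,x,proj(S,p+R@[x,o*g,.008]).round(1))
E
```

```text
[0.50207195 0.33399947 0.13023436] [-2.62711822e+00 -1.72264267e+00  8.74482326e-04] [0.13934483 0.29210615 0.69972256]
0.044 -0.009 [286.5 192.1]
0.044 0.009 [278.4 192.5]
-0.044 -0.009 [291.4 208.5]
-0.044 0.009 [282.6 208.9]
0.0615 -0.009 [285.6 189.2]
0.0615 0.009 [277.7 189.6]
-0.0615 -0.009 [292.5 212.1]
-0.0615 0.009 [283.5 212.6]
```

Request:
apply_moves:
  rows:
    - [-1,0,0.2,-2,0,0,0]
    - [-1,0,0,-2,0,0,0]
    - [-1,0,0,-2,0,0,0]
    - [-1,0,0,0,0,0,0]
    - [-1,0,0,0,0,0,0]

```text
clock: 3.32
tcp_pos: [0.502, 0.336, 0.0695]
tool_rot: [-2.627, -1.723, 0.001]
contact_force: [0.3, 0.2, 0.6]
finger_gap: 0.999
grip_force: 0.0
```

```bash
python3 - <<'E'
from station import bot
import cv2,numpy as np
from h import *
A=bot.snapshot("scene")
cv2.imwrite("pics/c3.png",cv2.resize(A["color"][165:275,215:355,::-1],None,fx=4,fy=4,interpolation=cv2.INTER_CUBIC))
s=bot.sense();print(s["tcp_pos"],s["contact_force"])
E
```

```text
[0.50236954 0.33620763 0.07010337] [-0.1369008   0.58289112 -0.10974453]
```

View pics/c3.png

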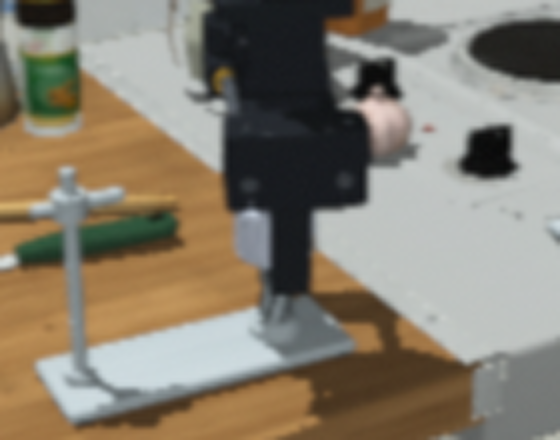

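The collar spans crop x 235–314 and the near finger sits at 271–310, which is where a centred gripper should put it. Closing now.

Request:
apply_moves:
  rows:
    - [1,0,0,0,0,0,0]
    - [1,0,0,0,0,0,0]
    - [1,0,0,0,0,0,0]
    - [1,0,0,0,0,0,0]
    - [1,0,0,0,0,0,0]
    - [1,0,0,0,0,0,0]
  newtons: 40

```text
clock: 4.12
tcp_pos: [0.502, 0.336, 0.0698]
tool_rot: [2.627, 1.723, 0.0]
contact_force: [0.2, 0.5, 0.4]
finger_gap: 0.489
grip_force: 40.0
```

Request:
apply_moves:
  rows:
    - [1,0,0,0.147,0,0,3]
    - [1,0,0,0.147,0,0,3]
    - [1,0,0,0.147,0,0,3]
    - [1,0,0,0.147,0,0,3]
    - [1,0,0,0.147,0,0,3]
    - [1,0,0,0.147,0,0,3]
    - [1,0,0,0.147,0,0,3]
    - [1,0,0,0.147,0,0,3]

```text
clock: 5.12
tcp_pos: [0.5028, 0.3359, 0.0814]
tool_rot: [2.209, 2.232, 0.002]
contact_force: [2.6, -0.3, -1.9]
finger_gap: 0.486
grip_force: 40.1
```

Request:
apply_moves:
  rows:
    - [1,0,0,0.147,0,0,3]
    - [1,0,0,0.147,0,0,3]
    - [1,0,0,0.147,0,0,3]
    - [1,0,0,0.147,0,0,3]
    - [1,0,0,0.147,0,0,3]
    - [1,0,0,0.147,0,0,3]
    - [1,0,0,0.147,0,0,3]
    - [1,0,0,0,0,0,0]

```text
clock: 6.12
tcp_pos: [0.5035, 0.336, 0.0919]
tool_rot: [1.767, 2.595, 0.003]
contact_force: [5.4, 0.1, -2.1]
finger_gap: 0.488
grip_force: 39.9
```

```bash
python3 - <<'E'
from station import bot
import cv2,numpy as np
from h import *
A=bot.snapshot("scene")
cv2.imwrite("pics/c4.png",cv2.resize(A["color"][165:275,215:355,::-1],None,fx=4,fy=4,interpolation=cv2.INTER_CUBIC))
s=bot.sense();print(s["tcp_pos"],s["contact_force"],s["wrist_torque"],s["tool_rot"])
E
```

```text
[0.50348152 0.33599624 0.091861  ] [ 5.95975487  0.22836017 -3.02898489] [-0.14669889 -0.85484866  0.1183    ] [1.76695332 2.59488422 0.00322217]
```

View pics/c4.png

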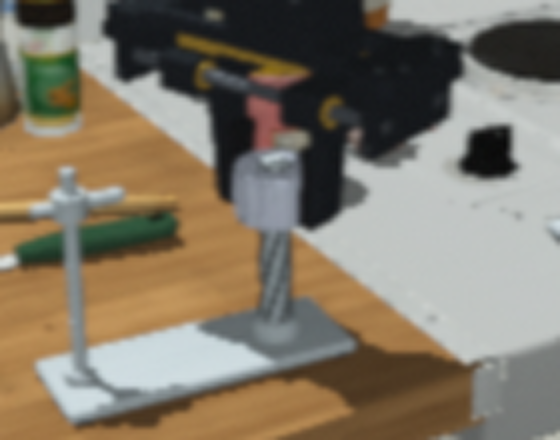

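The collar rose about 22 mm with the gripper; its underside is now near crop y 228. Releasing, lifting clear and measuring.

Request:
apply_moves:
  rows:
    - [-1,0,0,0,0,0,0]
    - [-1,0,0,0,0,0,0]
    - [-1,0,0,0,0,0,0]
    - [-1,0,0,0,0,0,0]
    - [-1,0,0,3,0,0,0]
    - [-1,0,0,6,0,0,0]
    - [-1,0,0,5,0,0,0]
    - [-1,0,-5,0,0,0,0]

```text
clock: 7.18
tcp_pos: [0.5051, 0.2893, 0.2382]
tool_rot: [1.76, 2.596, 0.017]
contact_force: [0.6, -1.1, -1.3]
finger_gap: 0.997
grip_force: 0.0
```

Request:
apply_moves:
  rows:
    - [-1,0,-6,0,0,0,0]
    - [-1,0,-6,0,0,0,0]
    - [-1,0,-6,0,0,0,0]
    - [-1,0,-6,0,0,0,0]
    - [-1,0,0,0,0,0,0]

```text
clock: 7.8
tcp_pos: [0.5017, 0.0425, 0.2319]
tool_rot: [1.775, 2.591, -0.001]
contact_force: [0.2, 0.5, -0.6]
finger_gap: 1.004
grip_force: 0.0
```

```bash
python3 - <<'E'
from station import bot
import cv2,numpy as np,pickle
A=bot.snapshot("scene");B=bot.snapshot("top");pickle.dump({"scene":A,"top":B},open("d1.pkl","wb"))
a=A["color"][195:275,215:315,::-1];b=B["color"][200:255,195:295,::-1]
f=lambda a:cv2.resize(a,None,fx=4,fy=4,interpolation=cv2.INTER_CUBIC)
cv2.imwrite("pics/c5.png",np.vstack([f(a),f(b)]));s=bot.sense();print(s["tcp_pos"],s["contact_force"],s["finger_gap"])
E
```

```text
[0.50191717 0.04577413 0.23187208] [0.2376607  0.05496884 0.29926587] 1.0021364995957613
```

View pics/c5.png

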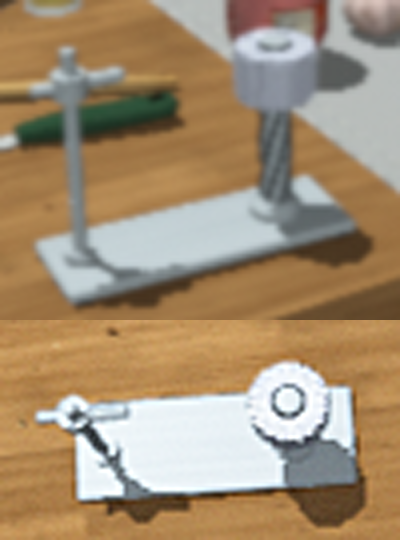

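The collar is now high on the rod: collar top centre at scene crop (276,44), rod end (277,40) just above it, pointer tip (124,73). Checking the heights numerically.

```bash
python3 - <<'E'
import pickle;from h import *
d=pickle.load(open("d1.pkl","rb"));S,T=d["scene"],d["top"]
f=lambda p:(215+(p[0]-1.5)/4,195+(p[1]-1.5)/4)
g=lambda p:(195+(p[0]-1.5)/4,200+(p[1]-321.5)/4)
for n,a,b in(("rodend",(277,40),(288,400)),("collar",(276,44),(288,404)),("tip",(122,74),(128,411)),("posttop",(67,50),(71,406))): print(n,tri(S,T,f(a),g(b)).round(4))
# scene-only heights on known xy, bias removed by rod end
ax=np.array([.5025,.336]);u=np.array([.0768,.997])
zz=np.arange(.08,.14,.0005)
def h(xy,a): return zz[np.argmin([abs(proj(S,[*xy,z])[1]-f(a)[1]) for z in zz])]
print(h(ax,(277,40)),h(ax,(276,44)),h(ax+.085*u,(122,74)),h(ax+.115*u,(67,50)))
E
```

```text
rodend [0.5033 0.3369 0.1121]
collar [0.5018 0.3376 0.1104]
tip [0.5095 0.4236 0.1102]
posttop [0.512  0.4513 0.129 ]
0.11200000000000003 0.10950000000000003 0.10950000000000003 0.12900000000000006
```

Collar and pointer tip agree to within about 1 mm, and the robot is clear, so I'm handing in.

```bash
python3 -c "
from station import bot
print(bot.job_done())"
```

```text
the job is handed in; nothing more can be done
None
```

I raised the jar-filling stand's collar about 22 mm, so its top is level with the pointer tip to within about 1 mm by the cameras; the arm is clear, and the job is handed in (the verdict was not shown).

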